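# Fish the jig's locating pin out of a deep pocket with sprung tongs and press it home

### The job

One of the two locating pins of the drill jig is missing: it is at the bottom of one of the two deep pockets of the steel magazine. Take the sprung tongs from their stand, squeeze them shut on the pin's head, draw it out and press it fully home in the jig's empty hole, collar flat on the jig; it goes in stiffly, so feel your way and push firmly but never hard, keep your fingers off the pin, then put the tongs back upright in their stand and let go. Leave everything else where it is.

Things in the scene. Friction and masses are not known exactly. Their poses are not given: they have to be found in the camera images.
- tongs: Sprung parallel tongs, steel, 125 mm long, 0.14 kg, standing upright, jaws down, loosely in the stand. Origin: between the jaws at their lower ends; z up the tongs, y = the line along which the two blades move. Springs hold them open: then 50 mm over the handle pads, 41 mm over the jaws. Squeezing moves both blades inward equally, jaws as much as pads, up to 10 mm each.
- tongs_grip (a point): Between the two black handle pads at mid-height, 95 mm above the tongs' origin: grip here, closing along y. Pads 20 mm wide (x), 34 mm high. Each pad needs 2 N to start moving and 0.8 N more per mm. Over the pads: 50 mm open, 32 to 34 mm when the jaws hold the pin's 12 mm head, 30 mm when shut on nothing. 25 to 40 N on the pads holds the pin firmly.
- tongs_jaws (a point): Between the jaws at mid-height, 8 mm above the tongs' origin. Each jaw is a 90-degree V notch, 16 mm high and 16 mm wide (x), which centres a round head. With the pads squeezed to about 44 mm the jaws pass freely around the pin's head but not past its collar: they can be let down until they rest on the collar, then shut.
- tongs_bridge (a point): Centre of the steel bridge at the top of the tongs, 119 mm above their origin: 26 mm long (y), 16 mm wide, 12 mm high, between the blades.
- stand: Fixed grey open-topped box for the tongs, 48 (x) by 68 (y) mm, 60 mm high, on a 90 x 110 mm foot 4 mm high; inside 34 by 54 mm, inner floor 7 mm above the table. Origin: centre of its underside. The tongs stand on the inner floor with their y along the stand's y (within a few degrees).
- magazine: Fixed steel block, 86 (x) by 64 (y) mm, 105 mm high, on a 110 x 90 mm foot. Origin: centre of its underside. Two deep pockets open at the top, side by side along x. One holds the pin, the other a plug.
- magazine_top (a point): Centre of the magazine's top face, 105 mm above the table, between the pockets.
- pocket0 (a point): Centre of the mouth of the pocket on the magazine's -x side. A pocket is 30 (x) by 50 (y) mm and 70 mm deep; its floor, 35 mm above the table, has in the middle a hole 13 mm across, 25 mm deep, for a pin's shank.
- pocket1 (a point): Centre of the mouth of the equal pocket on the magazine's +x side.
- pin: The locating pin, plain steel, 47 mm long, about 0.05 kg: shank 10 mm diameter, 22 mm long with a tapered foot; collar 24 mm diameter, 5 mm thick (22 to 27 mm above the foot); head 12 mm diameter, 20 mm long. It stands upright, shank loosely in the hole in the pocket's floor, collar on that floor, head's top 45 mm below the pocket's mouth. Origin: centre of its foot, z up through the head.
- plug: A plain steel plug in the other pocket: the same shank and a low 24 mm wide cap without a head. Origin: centre of its foot. Leave it there.
- jig: Fixed drill jig: aluminium block 100 (x) by 44 (y) mm, top face 50 mm above the table, on a 130 x 80 mm steel base. Origin: centre of its underside. A pin like the missing one is fixed in place at x = -25 mm; the empty hole is at x = +25 mm.
- jig_hole (a point): Centre of the mouth of the jig's empty hole, in the top face; axes as the jig. Hole 11.2 mm across, 2.5 mm chamfer, 27 mm deep. Home: collar flat on the top face, foot 22 mm below this point. More than 40 N between pin and jig does damage.
- jig_slug (a point): Fixed point in the empty hole, 10 mm below its mouth. Somewhere 10 to 14 mm below the mouth (not measured) lies the top of a stiff white nylon slug. The pin's foot has to push it ahead of itself, down to 22 mm, with a steady 18 N or so; it does not spring back. Meeting it is not home: only when the collar lands on the jig does the resistance rise further.
- hole_saw: Bystander: dark steel hole saw, 60 mm wide, 58 mm high. Origin under its centre.
- wire_brush: Bystander: cup brush, 68 mm wide, 50 mm high. Origin under its centre.
- flap_discs: Bystander: stack of brown abrasive discs, 114 mm wide, 26 mm high. Origin under its centre.
- grease_tin: Bystander: metal tin, 66 mm wide, 65 mm high. Origin under its centre.
- spanner: Bystander: spanner lying flat.
- bit_box: Bystander: small carton, 75 x 55 x 35 mm. Origin under its centre.
- spacer: Bystander: steel spacer ring, 40 mm wide, 12 mm high. Origin under its centre.

How it is judged:
On the way, in this order (a step that is already met when the one before it is completed fails the run):
1. the pin is drawn out above the magazine, held by the tongs (z of pin in the frame of magazine_top above 0 m and contact force between tongs and pin above 2 N), for 0.2 s.
2. the pin is pressed fully home in the jig's hole (z of pin in the frame of jig_hole below -0.0205 m and horizontal distance between pin and jig_hole below 0.003 m and angle between the z axis of pin and the z axis of jig, either way round below 0.07 rad), for 0.2 s.
At the end, for the whole second after the job is handed in: The pin stands in the jig's empty hole, upright (within 4 degrees), its collar within 1.5 mm of the jig's top face; the tongs stand released and at rest in their stand, upright within 8.5 degrees, jaws within 5 mm of the stand's inner floor; nothing else has been moved (all of step 2 and linear speed of pin below 0.01 m/s and z of tongs in the frame of stand below 0.012 m and horizontal distance between tongs and stand below 0.015 m and angle between tongs's own z axis and vertical below 0.15 rad and linear speed of tongs below 0.02 m/s); the robot touches nothing.
It fails at once if the robot's fingers touch the pin (contact force between the fingers and pin above 0.3 N).
It fails at once if the pin is forced: more than 40 N between pin and jig (contact force between pin and jig above 40 N).
It fails at once if the tongs or the pin are rammed into the magazine, or the tongs into the jig, with more than 35 N (contact force between any of tongs, pin and magazine above 35 N or contact force between tongs and jig above 35 N).
It fails at once if the plug is moved out of its pocket (distance of plug from where it was at the start of the episode above 0.015 m).
It fails at once if a bystander is pushed more than 25 mm (distance of any of hole_saw, wire_brush, flap_discs, grease_tin, spanner, bit_box, spacer from where it was at the start of the episode above 0.025 m).
It also fails if it takes over 72 s, if anything falls off the work surface, if the arm or the gripper's body presses on something with over 40 N, if the wrist force passes 120 N, or if a joint passes its speed limit or range.

### The arm

A 6-joint arm with a two-finger parallel gripper is mounted at the origin on the work surface. World frame = base frame: x ahead of the robot, y to its left, z up, the work surface at z = 0. Lengths are in m, angles in rad, forces in N, time in s.
With the tool pointing down it reaches from about 0.35 to 0.775 m from the base axis. Payload 7.3 kg.
Tool frame: the origin (TCP) lies at the very end of the fingers, on their centre line; the grasp point (between the pads) lies 19 mm behind it (robot.grip_point_offset is the distance from the TCP to the grasp point, in m); z points along the fingers, y is the line along which they close (so a half turn about z gives the same grasp; the last joint's range is limited). The gripper opens to 92 mm and grips with 3 to 60 N. Pads are 19 mm wide; open, the fingers measure 130 mm over their backs; the gripper's body (75 mm by 190 mm) begins 47 mm behind the grasp point.
Start: joints at [-1.467, 0.342, 1.524, -0, 1.275, -0.146], TCP at [0.13, -0.509, 0.227] pointing down, gripper open.
Joint ranges: [-2.53, 2.53], [-0.77, 2.02], [0.04, 2.7], [-1, 4.14], [0.28, 2.66], [-3.11, 3.11]. Speed limits (rad/s): [2.57, 2.57, 3.14, 3.14, 3.14, 3.14].

### API

Orientations are given as a unit quaternion [x, y, z, w].
In Python, from plant import telemetry, viewer, robot gives the robot as it stands. The module is installed in compiled form; this text tells all that it offers.
- The arm moves only by the tool jog_arm, never from a script. Its arguments are lists of equal length, an entry for each row: "translation": the shift along the world's x, y, z normalised to -1 to 1, where 1 is 800 mm, a list of three; "roll": the turn about the world's z normalised to -1 to 1, where 1 is 120 degrees. In form: {"translation": [[dx, dy, dz], ...], "roll": [roll, ...]}. A call has 1 to 20 rows; each row shifts and turns the commanded pose from where the row before left it; what a row does not reach is not made up. A row lasts 1/8 s, in which the tool goes at most 62.5 mm and 10.7 degrees, less where a joint would pass 70% of its speed; a pose out of reach is approached as far as the arm can. A call with a number of a shift or a turn outside -1 to 1 is refused whole. A call with a gripper value outside its range is refused whole. "gripper" is the closure, from 0 (fully open) to 1 (shut), set as the call begins (left out, the last holds). The fingers move at their own pace and stop on an object; the grip force is fixed at half the most. Time passes only in rows, so rows that do not move let the fingers close. It gives the time, the measured TCP pose, the force, the opening and the grip force at its end, in the units of the state.
- telemetry.get_obs(): the state, without advancing time (a new reading comes with each control period).
- viewer.read_camera(name): name is "scene" or "top" or "wrist"; returns the picture (480x640x3 uint8, red, green, blue); there is no depth.
- viewer.get_calibration(name): a dict with "K" (3x3 intrinsics, pixels), "world_to_cam" (4x4, takes a point from world to camera coordinates); the wrist camera has in their place "mount" (4x4, takes a point from camera to tool coordinates, whose origin is the TCP and whose axes are the flange's). Camera axes: x right, y up, looking along -z (the intrinsics and any distortion apply to the point x, -y, -z); pixel columns grow to the right and rows downward; lengths in m; the calibration is good to about 2 mm. A picture is of the moment at which its call begins: read the wrist's pose just before it. get_calibration takes no time and is no camera call.
- robot.job_done(): hands the job in; it is judged then, once.
The state is a dict: "t": time; "q": joint angles; "dq": joint speeds; "tau": joint torques, N m; "ee_pos": TCP position; "ee_rot": TCP orientation; "wrist_force": force on the tool from outside, world axes, zero at the start; "wrist_torque": the same for the moment, N m; "opening": finger opening in m; "gripper_force": force on a finger pad.
Only numpy, scipy, OpenCV 4.12 (cv2) and the standard library are available. Lean on these libraries where they do the work, as an engineer would, in place of code of your own. Each camera call takes 0.05 s, during which the arm holds its last target. There are 200 camera calls.

## Working session

There is one attempt and no reset: what is moved stays moved. The work goes in short steps, Python scripts to look and compute and a tool call to move; the robot and the scene stay as the last step left them, time stands still between calls to the robot, and variables do not carry over. Pictures are saved under pics/ and viewed, at most 14 in all, crops included, and the job is handed in when it is done.

Besides the shell and the picture viewer there is one more tool, called as name([rows], argument=value, ...), one row to a line, values as JSON. jog_arm: Moves the arm, as the interface text tells. Its arguments: {"type":"object","properties":{"translation":{"type":"array"},"roll":{"type":"array"},"gripper":{"type":"number"}},"required":["translation","roll"]}

```bash
mkdir -p pics; cat > h.py <<'E'
import numpy as np, cv2
from plant import telemetry, viewer, robot
from scipy.spatial.transform import Rotation as R
def snap(n,f):
    im=viewer.read_camera(n); cv2.imwrite('pics/'+f+'.png',im[:,:,::-1]); return im
def cam(n,obs=None):
    c=viewer.get_calibration(n);K=np.array(c['K'])
    if n!='wrist': return K,np.linalg.inv(np.array(c['world_to_cam'])),c
    T=np.eye(4);T[:3,:3]=R.from_quat(obs['ee_rot']).as_matrix();T[:3,3]=obs['ee_pos']
    return K,T@np.array(c['mount']),c
def onplane(n,uv,z,obs=None):
    K,T,c=cam(n,obs); uv=np.atleast_2d(np.array(uv,float))
    d=c.get('dist',c.get('distortion'))
    p=cv2.undistortPoints(uv[:,None],K,None if d is None else np.array(d))[:,0]
    r=np.c_[p[:,0],-p[:,1],-np.ones(len(p))]@T[:3,:3].T; o=T[:3,3]
    return o+r*((z-o[2])/r[:,2])[:,None]
def proj(n,P,obs=None):
    K,T,c=cam(n,obs);W=np.linalg.inv(T);P=np.atleast_2d(P)@W[:3,:3].T+W[:3,3]
    q=np.c_[P[:,0],-P[:,1],-P[:,2]]; d=c.get('dist',c.get('distortion'))
    return cv2.projectPoints(q,np.zeros(3),np.zeros(3),K,None if d is None else np.array(d))[0][:,0]
E
python3 - <<'E'
from h import *
np.set_printoptions(precision=4,suppress=True)
o=telemetry.get_obs();print(o)
for n in('top','scene','wrist'):print(n,viewer.get_calibration(n))
snap('top','top0');snap('scene','scene0')
E
```

```text
{'t': 0.0, 'q': array([-1.467 ,  0.3427,  1.5251,  0.    ,  1.2754, -0.146 ]), 'dq': array([-0.0005,  0.0011,  0.0002, -0.0009,  0.0008, -0.0015]), 'tau': array([  0.001 , -43.1236, -24.4218,   0.072 ,   0.0559,  -0.0001]), 'ee_pos': array([ 0.1297, -0.5083,  0.2261]), 'ee_rot': array([ 0.9922,  0.1245,  0.    , -0.0008]), 'wrist_force': array([ 0.7826,  0.3173, -0.5454]), 'wrist_torque': array([ 0.046 , -0.0006,  0.0118]), 'gripper_force': 0.0, 'opening': 0.09181331119559526}
top {'K': array([[445.802 ,   0.    , 324.9866],
       [  0.    , 445.802 , 244.8945],
       [  0.    ,   0.    ,   1.    ]]), 'world_to_cam': array([[ 0.0185, -0.9995, -0.0249,  0.0546],
       [ 0.9865,  0.0142,  0.1634, -0.5409],
       [-0.1629, -0.0276,  0.9862, -0.88  ],
       [ 0.    ,  0.    ,  0.    ,  1.    ]])}
scene {'K': array([[536.3946,   0.    , 319.3424],
       [  0.    , 536.3946, 230.2449],
       [  0.    ,   0.    ,   1.    ]]), 'world_to_cam': array([[ 0.8073,  0.5899,  0.0159, -0.4769],
       [-0.4642,  0.6182,  0.6343,  0.1664],
       [ 0.3643, -0.5195,  0.7729, -1.3643],
       [ 0.    ,  0.    ,  0.    ,  1.    ]])}
wrist {'K': array([[429.9618,   0.    , 316.9711],
       [  0.    , 429.9618, 236.2872],
       [  0.    ,   0.    ,   1.    ]]), 'mount': array([[-0.0008,  0.9652,  0.2614,  0.0701],
       [ 1.    ,  0.0006,  0.0006, -0.0009],
       [ 0.0004,  0.2614, -0.9652, -0.1584],
       [ 0.    ,  0.    ,  0.    ,  1.    ]])}
```

View pics/top0.png

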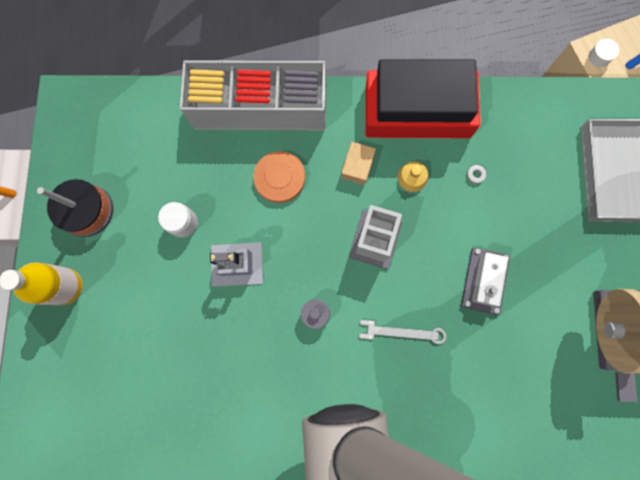

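View pics/scene0.png

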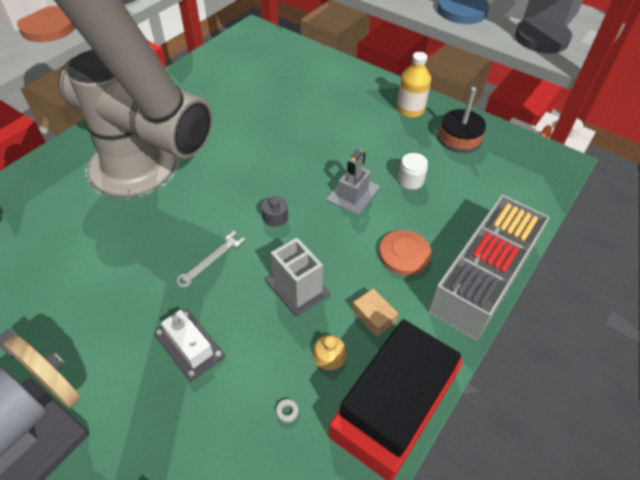

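The top view shows the stand with tongs at about (235,262), the magazine with two pockets at (384,218) and (376,240), and the jig with its pin at (490,290) and hole near (495,267). The scene view agrees.

```bash
python3 - <<'E'
from h import *
np.set_printoptions(precision=3,suppress=True)
im=cv2.imread('pics/top0.png')
print('pads',onplane('top',[[217,258],[237,256]],.10),'stand',onplane('top',[235,262],.06))
print('pk',onplane('top',[[384,218],[376,240]],.105))
print('jig',onplane('top',[[490,290],[495,267]],.05), onplane('top',[[490,290]],.075))
a=cv2.resize(im[230:300,190:280],None,fx=4.4,fy=4.4,interpolation=2)
b=cv2.resize(im[230:330,450:520],None,fx=4,fy=4,interpolation=2)[:308]
b=cv2.resize(im[240:320,455:515],None,fx=3.85,fy=3.85,interpolation=2)
c=cv2.resize(im[195:275,345:410],None,fx=3.85,fy=3.85,interpolation=2)
h=300;cv2.imwrite('pics/crop.png',np.hstack([x[:h] for x in(a,b)]+[c[:h]])[:, :])
print(np.hstack([x[:h] for x in(a,b,c)]).shape)
# tool frame y in world now
o=telemetry.get_obs();print(R.from_quat(o['ee_rot']).as_matrix())
K,T,_=cam('wrist',o);print(T)
E
```

```text
pads [[0.502 0.272 0.1  ]
 [0.506 0.233 0.1  ]] stand [[0.499 0.246 0.06 ]]
pk [[ 0.585 -0.052  0.105]
 [ 0.541 -0.037  0.105]]
jig [[ 0.452 -0.27   0.05 ]
 [ 0.499 -0.282  0.05 ]] [[ 0.45  -0.262  0.075]]
(300, 877, 3)
[[ 0.969  0.247 -0.   ]
 [ 0.247 -0.969  0.001]
 [ 0.    -0.001 -1.   ]]
[[ 0.246  0.935  0.254  0.198]
 [-0.969  0.238  0.063 -0.49 ]
 [-0.002 -0.261  0.965  0.385]
 [ 0.     0.     0.     1.   ]]
```

jog_arm([
  [0,0,0.04],
  [0.045,0.03,0],
  [0.045,0.03,0],
  [0.045,0.03,0],
  [0.045,0.03,0],
  [0.045,0.03,0],
  [0.045,0.03,0],
  [0.045,0.03,0],
  [0.045,0.03,0],
  [0.045,0.03,0],
  [0.045,0.03,0],
  [0,0,0],
], roll=[0,-0.06,-0.06,0,0,0,0,0,0,0,0,0])

```text
t: 1.6
ee_pos: [0.4914, -0.2668, 0.258]
ee_rot: [1.0, 0.001, -0.0, -0.001]
wrist_force: [-0.8, 0.5, -0.0]
opening: 0.0921
gripper_force: 0.0
```

```bash
python3 - <<'E'
from h import *
np.set_printoptions(precision=4,suppress=True)
o=telemetry.get_obs();print(o['t'],o['ee_pos'],R.from_quat(o['ee_rot']).as_matrix()[:2,:2])
np.save('oj.npy',np.r_[o['ee_pos'],o['ee_rot']])
im=snap('wrist','wj');print(proj('wrist',[[.475,-.276,.05]],o))
E
```

```text
1.6 [ 0.4914 -0.2668  0.258 ] [[ 1.      0.0022]
 [ 0.0022 -1.    ]]
[[328.8586 221.9461]]
```

jog_arm([
  [0.01,0.05,0],
  [0.01,0.05,0],
  [0.01,0.05,0],
  [0.01,0.05,0],
  [0.01,0.05,0],
  [0.01,0.03,0],
  [0,0,0],
  [0,0,0],
], roll=[0,0,0,0,0,0,0,0])

```text
t: 2.65
ee_pos: [0.5373, -0.046, 0.2586]
ee_rot: [1.0, -0.001, -0.0, 0.0]
wrist_force: [0.9, 0.6, 0.2]
opening: 0.0919
gripper_force: 0.0
```

```bash
python3 - <<'E'
from h import *
np.set_printoptions(precision=4,suppress=True)
o=telemetry.get_obs();print(o['t'],o['ee_pos'],R.from_quat(o['ee_rot']).as_matrix()[:2,:2])
np.save('om.npy',np.r_[o['ee_pos'],o['ee_rot']])
im=snap('wrist','wm');print(proj('wrist',[[.563,-.045,.105]],o))
E
```

```text
2.65 [ 0.5373 -0.046   0.2586] [[ 1.     -0.0025]
 [-0.0025 -1.    ]]
[[316.6609 182.6847]]
```

jog_arm([
  [-0.01,0.05,0],
  [-0.01,0.06,0],
  [-0.01,0.06,0],
  [-0.01,0.06,0],
  [-0.01,0.06,0],
  [-0.01,0.06,0],
  [0,0,0],
  [0,0,0],
], roll=[0,0,0,0,0,0,0,0])

```text
t: 3.7
ee_pos: [0.4901, 0.234, 0.2586]
ee_rot: [1.0, -0.001, -0.0, 0.0]
wrist_force: [0.3, -0.4, 0.0]
opening: 0.0919
gripper_force: 0.0
```

```bash
python3 - <<'E'
from h import *
np.set_printoptions(precision=4,suppress=True)
o=telemetry.get_obs();print(o['t'],o['ee_pos'],R.from_quat(o['ee_rot']).as_matrix()[:2,:2])
np.save('os.npy',np.r_[o['ee_pos'],o['ee_rot']])
im=snap('wrist','ws');print(proj('wrist',[[.50,.246,.06]],o))
a,b,c=[cv2.imread(f'pics/w{k}.png') for k in 'jms']
cv2.imwrite('pics/tri.png',cv2.resize(np.vstack([np.hstack([a,b]),np.hstack([c,c*0])]),(800,600),interpolation=cv2.INTER_AREA))
E
```

```text
3.7 [0.4901 0.234  0.2586] [[ 1.     -0.0024]
 [-0.0024 -1.    ]]
[[303.6231 193.9861]]
```

View pics/tri.png

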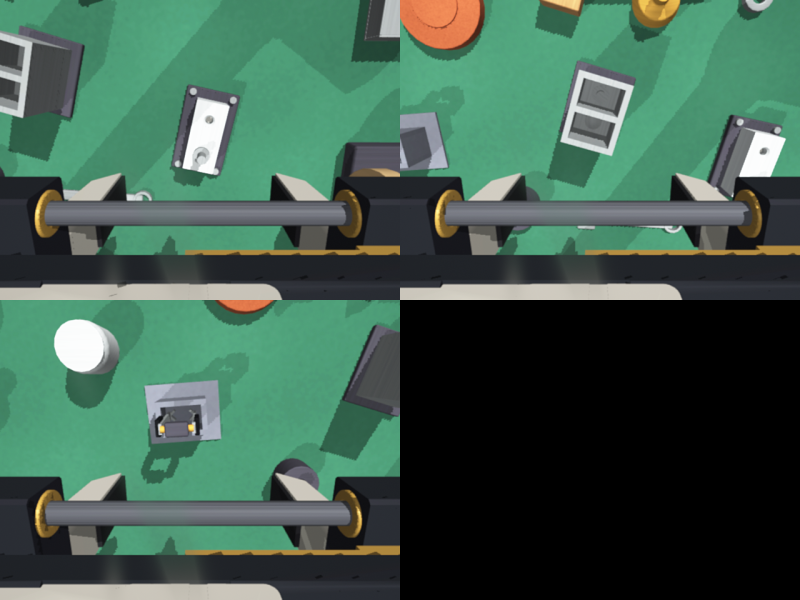

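```bash
python3 - <<'E'
import cv2,numpy as np
m=cv2.imread('pics/wm.png')[90:260,250:390];s=cv2.imread('pics/ws.png')[110:250,225:365]
j=cv2.imread('pics/wj.png')[125:295,265:405]
m=(255*(m/255.)**.6).astype('u1')
f=lambda x:cv2.resize(x,None,fx=2.8,fy=2.8,interpolation=cv2.INTER_CUBIC)
cv2.imwrite('pics/ms.png',np.hstack([f(m),np.vstack([f(s),np.zeros((84,392,3),'u1')])]))
cv2.imwrite('pics/jc.png',f(j))
E
```

```text
(no output)
```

View pics/ms.png

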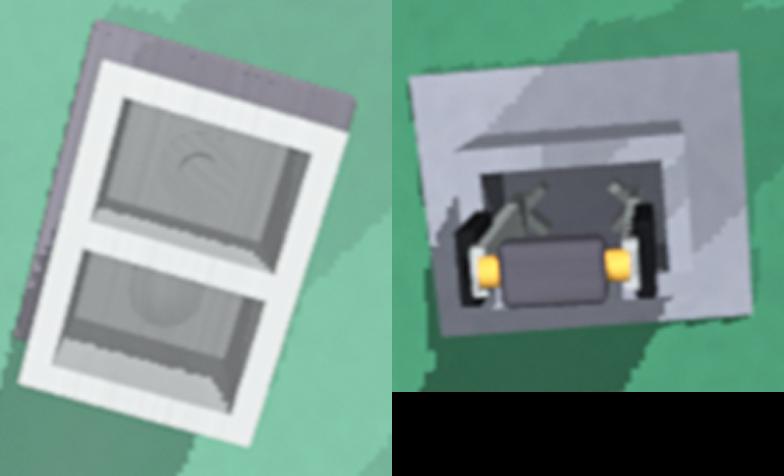

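View pics/jc.png

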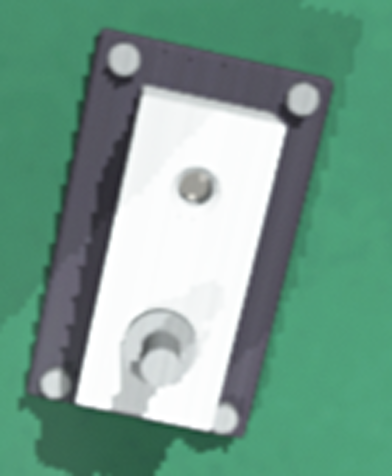

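Magazine crop: the upper pocket shows a collar circle with a head arc at (197,165) and the lower one shows a plain cap at (165,300). The tongs stand with the bridge at (160,270). The jig's empty hole is at (196,186) in its crop. I'll measure these now.

```bash
cat >> h.py <<'E'
def ob(k):
    a=np.load(f'o{k}.npy');return dict(ee_pos=a[:3],ee_rot=a[3:])
E
python3 - <<'E'
from h import *
np.set_printoptions(precision=4,suppress=True)
F=lambda p,x0,y0:(np.array(p,float)+.5)/2.8-.5+[x0,y0]
def rect(k,p,x0,y0,z):
    P=onplane('wrist',F(p,x0,y0),z,ob(k))
    print(k,'c',P.mean(0),'sides',[round(float(np.linalg.norm(P[i]-P[i-1])),4) for i in range(4)],'ang',[round(float(np.degrees(np.arctan2(*(P[i]-P[i-1])[1::-1]))),1) for i in range(4)]);return P
rect('m',[(103,60),(349,131),(248,446),(20,383)],250,90,.105)
rect('m',[(125,99),(311,153),(274,272),(92,219)],250,90,.105)
rect('m',[(84,250),(265,300),(229,412),(53,362)],250,90,.105)
rect('j',[(142,87),(288,126),(212,433),(76,404)],265,125,.05)
print('hole',onplane('wrist',F([(196,186)],265,125),.0495,ob('j')),'fixed pin head',onplane('wrist',F([(161,366)],265,125),.075,ob('j')))
rect('s',[(110,238),(213,235),(215,303),(112,306)],225,110,.132)
rect('s',[(18,76),(346,52),(360,314),(50,335)],225,110,.004)
print('pads',onplane('wrist',F([(78,212),(252,205)],225,110),.119,ob('s')))
print('head?',onplane('wrist',F([(197,172)],250,90),.06,ob('m')),'collar',onplane('wrist',F([(200,171)],250,90),.04,ob('m')),'cap',onplane('wrist',F([(165,290)],250,90),.04,ob('m')))
s=cv2.imread('pics/wm.png')[120:210,265:365]
g=cv2.cvtColor(s,6);g=np.clip((g.astype(float)-60)*2.2,0,255).astype('u1')
g=cv2.createCLAHE(4,(4,4)).apply(g)
cv2.imwrite('pics/cl.png',cv2.resize(g,None,fx=6,fy=6,interpolation=2))
E
```

```text
m c [ 0.5629 -0.0428  0.105 ] sides [0.0861, 0.0642, 0.0866, 0.0635] ang [-16.2, -105.8, 163.4, 73.8]
m c [ 0.5819 -0.0485  0.105 ] sides [0.0312, 0.0489, 0.0316, 0.0491] ang [-16.8, -105.9, 163.6, 73.6]
m c [ 0.5441 -0.0371  0.105 ] sides [0.0311, 0.0489, 0.0318, 0.0488] ang [-16.9, -105.7, 163.0, 73.4]
j c [ 0.4764 -0.2756  0.05  ] sides [0.1029, 0.0457, 0.1013, 0.045] ang [-11.9, -104.7, 167.8, 77.4]
hole [[ 0.5021 -0.2808  0.0495]] fixed pin head [[ 0.4523 -0.27    0.075 ]]
s c [0.5037 0.2579 0.132 ] sides [0.0167, 0.0246, 0.0166, 0.025] ang [-0.4, -88.5, -179.1, 91.5]
s c [0.5038 0.2571 0.004 ] sides [0.0896, 0.1098, 0.0898, 0.1098] ang [4.1, -86.1, -175.9, 93.8]
pads [[0.5161 0.2796 0.119 ]
 [0.5177 0.2364 0.119 ]]
head? [[ 0.5824 -0.0478  0.06  ]] collar [[ 0.5813 -0.0489  0.04  ]] cap [[ 0.5444 -0.0378  0.04  ]]
```

View pics/cl.png

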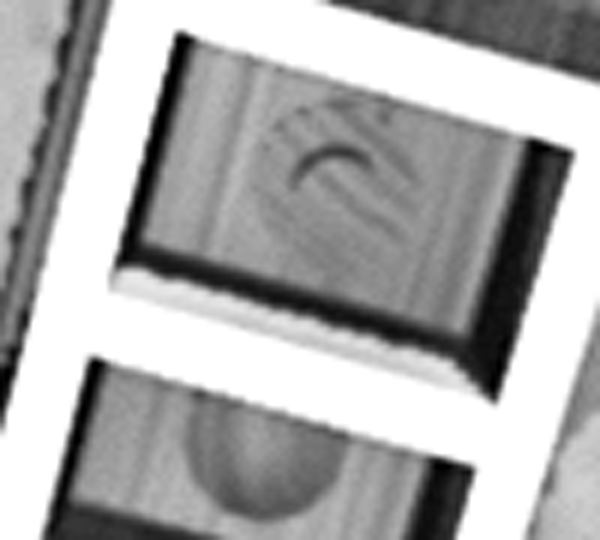

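The pin is confirmed in the far (+x) pocket, at about (0.582, -0.0483). The sizes match the given ones: magazine 86x64, foot 90x110, jig about 102x45. Next is grasping the tongs.

jog_arm([
  [0.017,0.03,0],
  [0,0,-0.03],
  [0,0,-0.05],
  [0,0,-0.05],
  [0,0,-0.05],
  [0,0,-0.0295],
  [0,0,-0.01],
  [0,0,0],
  [0,0,0],
], roll=[0.022,0,0,0,0,0,0,0,0])

```text
t: 4.88
ee_pos: [0.5044, 0.2592, 0.0844]
ee_rot: [1.0, 0.022, 0.001, -0.0]
wrist_force: [0.2, 0.7, 0.1]
opening: 0.0921
gripper_force: 0.0
```

jog_arm([
  [0,0,0],
  [0,0,0],
  [0,0,0],
  [0,0,0],
  [0,0,0],
  [0,0,0],
], roll=[0,0,0,0,0,0], gripper=0.53)

```text
t: 5.62
ee_pos: [0.5034, 0.2594, 0.0831]
ee_rot: [1.0, 0.022, -0.0, -0.0]
wrist_force: [-0.2, 0.7, 0.3]
opening: 0.0441
gripper_force: 4.9
```

jog_arm([
  [0,0,0.01],
  [0,0,0.02],
  [0,0,0.03],
  [0,0,0.03],
  [0,0,0.03],
  [0,0,0.03],
  [0,0,0.03],
  [0,0,0.02],
  [0,0,0],
  [0,0,0],
], roll=[0,0,0,0,0,0,0,0,0,0])

```text
t: 6.88
ee_pos: [0.503, 0.2591, 0.2429]
ee_rot: [1.0, 0.022, -0.0, 0.0]
wrist_force: [0.1, -0.1, -1.8]
opening: 0.0435
gripper_force: 4.6
```

```bash
python3 - <<'E'
from h import *
np.set_printoptions(precision=4,suppress=True)
o=telemetry.get_obs();print(o['t'],o['ee_pos'],R.from_quat(o['ee_rot']).as_matrix(),o['wrist_force'],o['opening'])
np.save('ot.npy',np.r_[o['ee_pos'],o['ee_rot']])
im=snap('wrist','wt');s=snap('scene','st')
P=R.from_quat(o['ee_rot']).apply([0,0,-.019])+o['ee_pos']
e=np.array([P-[0,0,.095],P,P+[0,0,.024]]);print(proj('wrist',e,o),proj('scene',e))
u,v=proj('scene',e)[1].astype(int)
cv2.imwrite('pics/t2.png',np.hstack([cv2.resize(im[60:360,170:470,::-1],(400,400)),cv2.resize(s[v-50:v+70,u-60:u+60,::-1],(400,400))]))
E
```

```text
6.875 [0.503  0.2591 0.2429] [[ 0.999   0.0445 -0.0006]
 [ 0.0445 -0.999  -0.0004]
 [-0.0006  0.0003 -1.    ]] [ 0.1282 -0.0661 -1.7754] 0.04348268520277632
[[318.6201 247.1395]
 [319.6161 323.6998]
 [320.0906 360.174 ]] [[357.6619 140.3105]
 [360.9186 105.3427]
 [361.8105  95.7665]]
```

View pics/t2.png

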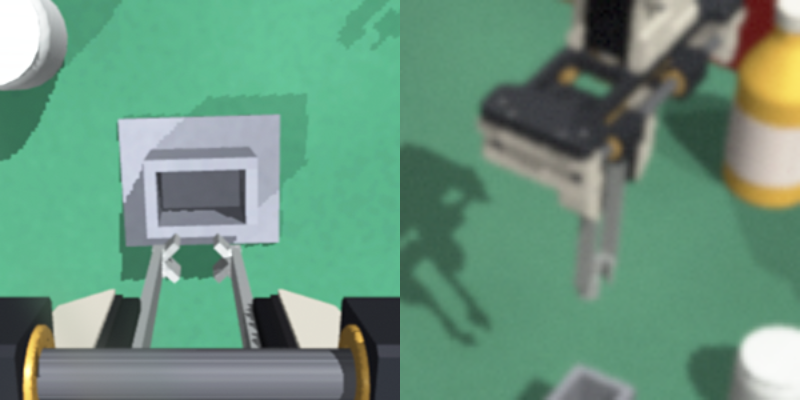

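The tongs are held straight, with the jaws at full-image (318,253), where predicted. Moving above the pin pocket.

jog_arm([
  [0.006,-0.02,0],
  [0.011,-0.042,0],
  [0.011,-0.042,0],
  [0.011,-0.042,0],
  [0.011,-0.042,0],
  [0.011,-0.042,0],
  [0.011,-0.042,0],
  [0.011,-0.042,0],
  [0.011,-0.042,0],
  [0.0048,-0.0284,0],
  [0,0,0],
  [0,0,0],
], roll=[0,-0.03,-0.03,-0.03,-0.03,-0.03,-0.008,0,0,0,0,0])

```text
t: 8.48
ee_pos: [0.5821, -0.0477, 0.243]
ee_rot: [0.99, -0.143, -0.0, -0.0]
wrist_force: [0.5, 0.6, -1.2]
opening: 0.043
gripper_force: 4.6
```

```bash
cat > look.py <<'E'
from h import *
import sys
np.set_printoptions(precision=4,suppress=True)
o=telemetry.get_obs();M=R.from_quat(o['ee_rot']).as_matrix()
print(o['t'],o['ee_pos'],'yaw',np.degrees(np.arctan2(M[1,0],M[0,0])),'z',M[:,2],o['wrist_force'],o['opening'])
np.save(f'o{sys.argv[1]}.npy',np.r_[o['ee_pos'],o['ee_rot']]);im=snap('wrist','w'+sys.argv[1])
j=o['ee_pos']+M@[0,0,.068];print('jaw px',proj('wrist',j,o))
im=im[60:360,120:520,::-1];cv2.imwrite(f'pics/v{sys.argv[1]}.png',cv2.resize(im,(800,600),interpolation=2))
E
python3 look.py p
```

```text
8.475 [ 0.5821 -0.0477  0.243 ] yaw -16.393676825958103 z [-0.0005  0.0005 -1.    ] [ 0.4929  0.5922 -1.1885] 0.043030160698965474
jaw px [[318.4938 250.9037]]
```

View pics/vp.png

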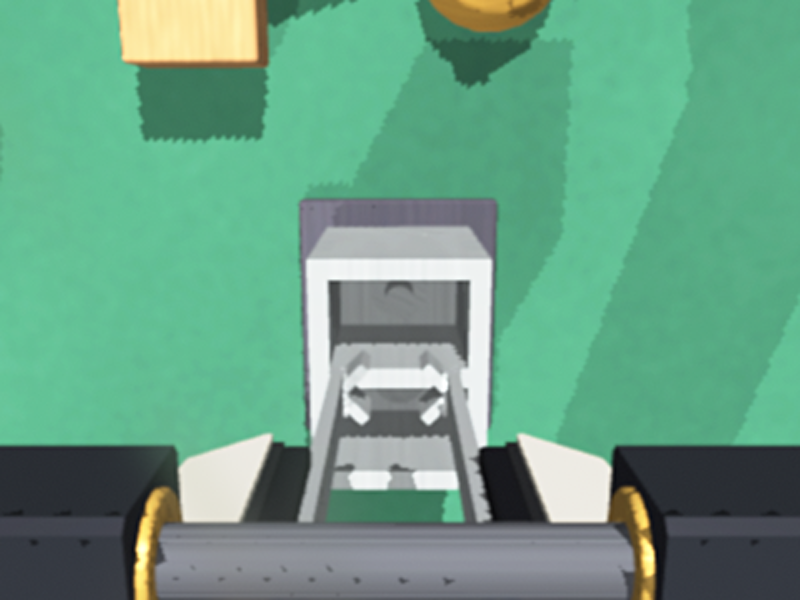

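The far pocket shows edges at u=328 and 470 and a far edge at v=280, with the head arc at (399,286). The jaws are centred at u≈396.

```bash
python3 - <<'E'
from h import *
np.set_printoptions(precision=4,suppress=True)
o=ob('p');M=R.from_quat(o['ee_rot']).as_matrix()
f=lambda p:[120+p[0]/2,60+p[1]/2]
for n,p,z in[('farL',(328,280),.105),('farR',(470,280),.105),('outL',(306,260),.105),('outR',(492,260),.105),('head top far edge',(399,283),.06)]:
    P=onplane('wrist',f(p),z,o)[0];print(n,P,'tool',(P-o['ee_pos'])@M)
E
```

```text
farL [ 0.6038 -0.0291  0.105 ] tool [ 0.0156 -0.0239  0.138 ]
farR [ 0.5898 -0.0767  0.105 ] tool [0.0156 0.0257 0.138 ]
outL [ 0.6127 -0.0239  0.105 ] tool [ 0.0227 -0.0313  0.138 ]
outR [ 0.5944 -0.0858  0.105 ] tool [0.0226 0.0332 0.138 ]
head top far edge [ 0.5876 -0.0505  0.06  ] tool [0.0062 0.0012 0.183 ]
```

jog_arm([
  [0,-0.0012,-0.01],
  [0,0,-0.03],
  [0,0,-0.03],
  [0,0,-0.03],
  [0,0,-0.025],
  [0,0,0],
  [0,0,0],
], roll=[0,0,0,0,0,0,0])

```text
t: 9.4
ee_pos: [0.5828, -0.0489, 0.1438]
ee_rot: [0.99, -0.142, 0.001, 0.0]
wrist_force: [0.4, 0.1, -1.8]
opening: 0.0433
gripper_force: 4.6
```

jog_arm([
  [0,0,-0.01],
  [0,0,-0.005],
  [0,0,-0.005],
  [0,0,-0.005],
  [0,0,-0.002],
  [0,0,0],
  [0,0,0],
], roll=[0,0,0,0,0,0,0])

```text
t: 10.28
ee_pos: [0.5825, -0.0492, 0.1217]
ee_rot: [0.99, -0.143, 0.0, 0.0]
wrist_force: [-0.0, 1.7, -1.6]
opening: 0.0432
gripper_force: 4.6
```

jog_arm([
  [0,0,-0.002],
  [0,0,-0.002],
  [0,0,-0.001],
  [0,0,0],
], roll=[0,0,0,0])

```text
t: 10.78
ee_pos: [0.5824, -0.0492, 0.1174]
ee_rot: [0.99, -0.143, -0.0, 0.0]
wrist_force: [-0.5, 0.8, -1.7]
opening: 0.0428
gripper_force: 4.6
```

jog_arm([
  [0,0,-0.001],
  [0,0,-0.001],
  [0,0,0],
], roll=[0,0,0])

```text
t: 11.15
ee_pos: [0.5825, -0.0492, 0.1161]
ee_rot: [0.99, -0.143, 0.0, 0.0]
wrist_force: [0.0, 1.3, -0.2]
opening: 0.0426
gripper_force: 4.7
```

Contact with the collar came at z≈0.116, as expected. Shutting the tongs.

jog_arm([
  [0,0,0],
  [0,0,0],
  [0,0,0],
  [0,0,0],
  [0,0,0],
  [0,0,0],
], roll=[0,0,0,0,0,0], gripper=1.0)

```text
t: 11.9
ee_pos: [0.5824, -0.0492, 0.1161]
ee_rot: [0.99, -0.143, -0.0, 0.0]
wrist_force: [-3.2, 0.3, 4.7]
opening: 0.032
gripper_force: 30.0
```

jog_arm([
  [0,0,0.003],
  [0,0,0.005],
  [0,0,0.01],
  [0,0,0.015],
  [0,0,0.025],
  [0,0,0.03],
  [0,0,0.03],
  [0,0,0.03],
  [0,0,0.012],
  [0,0,0],
  [0,0,0],
  [0,0,0],
], roll=[0,0,0,0,0,0,0,0,0,0,0,0])

```text
t: 13.4
ee_pos: [0.5821, -0.0491, 0.2429]
ee_rot: [0.99, -0.143, -0.001, -0.0]
wrist_force: [-0.1, -0.9, -1.9]
opening: 0.032
gripper_force: 30.0
```

```bash
python3 look.py q
```

```text
13.4 [ 0.5821 -0.0491  0.2429] yaw -16.405994596629412 z [-0.0019  0.0003 -1.    ] [-0.1237 -0.9379 -1.9433] 0.03200701938424133
jaw px [[318.4929 250.9016]]
```

View pics/vq.png

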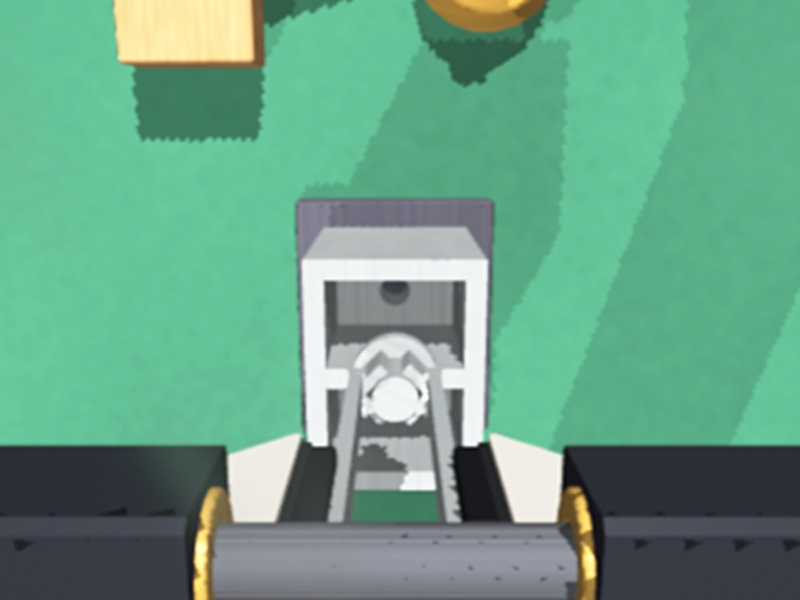

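The pin is held, with its head at crop (397,398) and its collar at about (396,372). The pocket hole is visible at (395,291).

```bash
python3 - <<'E'
from h import *
np.set_printoptions(precision=4,suppress=True)
o=ob('q');M=R.from_quat(o['ee_rot']).as_matrix()
f=lambda p:[120+p[0]/2,60+p[1]/2]
for n,p,z in[('head',(397,398),.2429-.056),('collar',(396,372),.2429-.076),('hole',(395,290),.035)]:
    P=onplane('wrist',f(p),z,o)[0];print(n,P,'tool',(P-o['ee_pos'])@M)
o=ob('j');M=R.from_quat(o['ee_rot']).as_matrix()
print('fixed collar top ctr / holes tool:',)
g=lambda p:(np.array(p)+.5)/2.8-.5+[265,125]
for p,z in[((196,186),.05),((161,366),.075),((160,342),.0545)]:
    print(onplane('wrist',g(p),z,o))
# second estimate from top cam of the hole
im=cv2.imread('pics/top0.png');c=cv2.cvtColor(im[240:320,455:515],6)
print(c[20:36,30:50])
E
```

```text
head [ 0.5812 -0.0488  0.1869] tool [-0.0008 -0.      0.056 ]
collar [ 0.5824 -0.049   0.1669] tool [ 0.0004 -0.0003  0.076 ]
hole [ 0.5803 -0.0482  0.035 ] tool [-0.0015 -0.0004  0.2079]
fixed collar top ctr / holes tool:
[[ 0.5019 -0.2809  0.05  ]]
[[ 0.452  -0.2701  0.075 ]]
[[ 0.4534 -0.27    0.0545]]
[[243 255 254 253 254 255 255 255 255 255 255 255 255 255 253 252 253 253
  254 255]
 [247 255 254 253 255 255 255 255 255 255 255 255 255 255 253 253 253 253
  254 255]
 [252 255 254 254 255 255 255 254 252 250 252 255 255 255 253 253 253 253
  254 255]
 [254 255 253 254 255 255 252 243 232 226 229 239 249 253 254 254 253 253
  254 255]
 [255 255 253 254 255 255 244 220 196 186 192 210 232 246 253 254 253 254
  255 255]
 [255 255 253 254 255 253 235 199 167 157 161 180 209 235 249 253 253 254
  255 255]
 [255 254 253 254 255 250 227 190 167 160 147 156 194 228 247 253 253 254
  255 254]
 [255 253 253 255 255 250 228 194 171 157 140 154 196 230 248 253 253 254
  255 253]
 [255 254 253 255 255 253 240 212 183 161 150 177 212 236 250 253 253 254
  255 252]
 [255 253 253 255 255 255 250 238 221 203 200 217 232 244 253 253 254 255
  255 251]
 [255 253 253 255 255 255 255 252 247 240 238 243 248 251 254 254 254 255
  254 246]
 [254 253 254 255 255 255 255 255 255 254 254 254 254 254 254 253 254 254
  249 236]
 [254 253 254 255 255 255 255 255 255 255 255 255 254 254 253 251 249 247
  241 227]
 [254 253 254 255 255 255 255 255 255 255 255 255 254 253 249 244 242 240
  236 220]
 [254 253 255 255 255 255 255 255 255 255 255 254 252 249 242 238 238 239
  235 213]
 [253 253 255 255 255 255 255 255 255 255 255 251 245 242 238 236 238 239
  235 211]]
```

jog_arm([
  [-0.006,-0.018,0],
  [-0.014,-0.04,0],
  [-0.014,-0.04,0],
  [-0.014,-0.04,0],
  [-0.014,-0.04,0],
  [-0.014,-0.04,0],
  [-0.014,-0.04,0],
  [-0.0109,-0.0316,-0.02],
  [0,0,-0.03],
  [0,0,-0.01],
  [0,0,0],
  [0,0,0],
], roll=[0,0.035,0,0,0,0,0,0,0,0,0,0])

```text
t: 14.95
ee_pos: [0.5022, -0.281, 0.197]
ee_rot: [0.994, -0.106, 0.001, 0.001]
wrist_force: [-0.4, -1.1, -2.0]
opening: 0.0322
gripper_force: 30.0
```

```bash
python3 look.py r; python3 - <<'E'
from h import *
o=ob('r');print(proj('wrist',[[.5014,-.2808,.05],[.4524,-.2700,.075]],o))
im=cv2.imread('pics/wr.png')[120:320,220:420];cv2.imwrite('pics/vr.png',cv2.resize(im,(600,600),interpolation=2))
E
```

```text
14.95 [ 0.5022 -0.281   0.197 ] yaw -12.177998676281696 z [ 0.0013 -0.0012 -1.    ] [-0.4097 -1.1421 -2.0032] 0.03215214614467438
jaw px [[318.5584 251.0063]]
[[317.95970743 220.45162927]
 [317.76033275 298.06791038]]
```

View pics/vr.png

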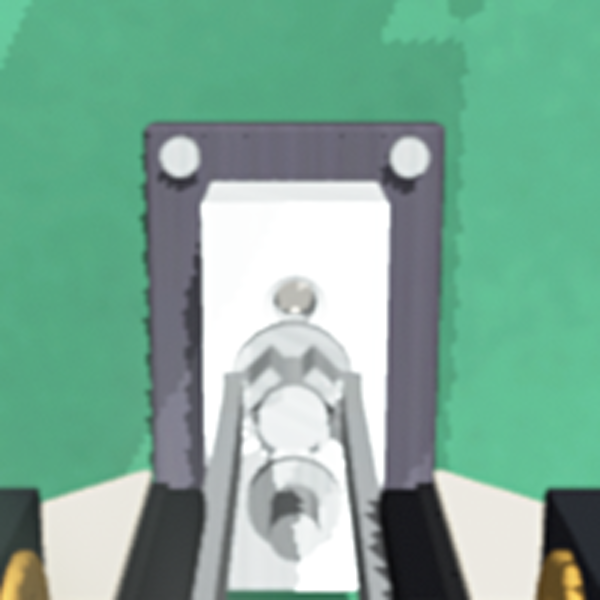

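The jig's empty hole is at crop (295,298) and the block's far edge at v=203, u=202 to 390. The held pin's head is at (294,418).

```bash
python3 - <<'E'
from h import *
np.set_printoptions(precision=4,suppress=True)
o=ob('r');M=R.from_quat(o['ee_rot']).as_matrix()
g=lambda p:(np.array(p)+.5)/3-.5+[220,120]
for n,p,z in[('hole',(295,298),.05),('L',(202,203),.05),('R',(390,203),.05),('head',(294,418),.197-.056),('collar',(294,379),.197-.076),('fixed head',(296,540),.075)]:
    P=onplane('wrist',g(p),z,o)[0];print(n,P,'tool',(P-o['ee_pos'])@M)
E
```

```text
hole [ 0.5025 -0.2811  0.05  ] tool [ 0.     -0.0001  0.147 ]
L [ 0.5298 -0.2643  0.05  ] tool [ 0.0232 -0.0223  0.147 ]
R [ 0.5203 -0.308   0.05  ] tool [0.0232 0.0225 0.147 ]
head [ 0.5017 -0.2804  0.141 ] tool [-0.0007 -0.0005  0.056 ]
collar [ 0.5029 -0.2807  0.121 ] tool [ 0.0005 -0.0005  0.076 ]
fixed head [ 0.4511 -0.2701  0.075 ] tool [-0.0524  0.      0.1219]
```

jog_arm([
  [-0.0007,-0.0004,-0.01],
  [0,0,-0.02],
  [0,0,-0.015],
  [0,0,-0.003],
  [0,0,0],
  [0,0,0],
], roll=[0,0,0,0,0,0])

```text
t: 15.75
ee_pos: [0.5014, -0.2814, 0.158]
ee_rot: [0.994, -0.106, 0.0, 0.0]
wrist_force: [0.4, -0.2, -1.8]
opening: 0.0326
gripper_force: 30.0
```

jog_arm([
  [0,0,-0.002],
  [0,0,-0.002],
  [0,0,-0.002],
  [0,0,-0.002],
  [0,0,-0.002],
  [0,0,0],
], roll=[0,0,0,0,0,0])

```text
t: 16.5
ee_pos: [0.5011, -0.2812, 0.1494]
ee_rot: [0.994, -0.106, -0.0, -0.0]
wrist_force: [-0.1, -0.5, -2.2]
opening: 0.0325
gripper_force: 30.0
```

jog_arm([
  [0,0,-0.002],
  [0,0,-0.002],
  [0,0,-0.001],
  [0,0,0],
], roll=[0,0,0,0])

```text
t: 17.0
ee_pos: [0.5011, -0.2812, 0.1455]
ee_rot: [0.994, -0.106, -0.0, 0.0]
wrist_force: [-0.2, 0.3, -1.6]
opening: 0.0323
gripper_force: 30.0
```

jog_arm([
  [0,0,-0.001],
  [0,0,-0.001],
  [0,0,-0.001],
  [0,0,0],
], roll=[0,0,0,0])

```text
t: 17.5
ee_pos: [0.5011, -0.2812, 0.1431]
ee_rot: [0.994, -0.106, -0.0, 0.0]
wrist_force: [-0.0, -0.1, -1.1]
opening: 0.0319
gripper_force: 30.0
```

jog_arm([
  [0,0,-0.001],
  [0,0,-0.001],
  [0,0,-0.001],
  [0,0,0],
], roll=[0,0,0,0])

```text
t: 18.0
ee_pos: [0.5011, -0.2812, 0.1407]
ee_rot: [0.994, -0.106, -0.0, 0.0]
wrist_force: [-0.4, -0.0, -2.0]
opening: 0.0326
gripper_force: 30.0
```

jog_arm([
  [0,0,-0.001],
  [0,0,-0.001],
  [0,0,0],
], roll=[0,0,0])

```text
t: 18.38
ee_pos: [0.5015, -0.2814, 0.1402]
ee_rot: [0.994, -0.106, 0.001, 0.0]
wrist_force: [-1.0, 0.6, 5.3]
opening: 0.0324
gripper_force: 30.0
```

jog_arm([
  [0,0,-0.001],
  [0,0,-0.001],
  [0,0,0],
], roll=[0,0,0])

```text
t: 18.75
ee_pos: [0.5019, -0.2815, 0.1399]
ee_rot: [0.994, -0.106, 0.001, 0.001]
wrist_force: [-1.9, 1.4, 13.1]
opening: 0.0322
gripper_force: 30.0
```

The slug is met at about 12.5 mm depth and the arm is compliant at about 5 N/mm. Continuing to push.

jog_arm([
  [0,0,-0.001],
  [0,0,-0.001],
  [0,0,0],
], roll=[0,0,0])

```text
t: 19.12
ee_pos: [0.502, -0.2816, 0.1387]
ee_rot: [0.994, -0.106, 0.002, 0.001]
wrist_force: [-2.7, 1.7, 14.7]
opening: 0.0327
gripper_force: 30.0
```

jog_arm([
  [0,0,-0.001],
  [0,0,-0.001],
  [0,0,0],
], roll=[0,0,0])

```text
t: 19.5
ee_pos: [0.5021, -0.2816, 0.1371]
ee_rot: [0.994, -0.106, 0.002, 0.001]
wrist_force: [-1.8, 2.5, 15.3]
opening: 0.0327
gripper_force: 30.0
```

jog_arm([
  [0,0,-0.001],
  [0,0,-0.001],
  [0,0,0],
], roll=[0,0,0])

```text
t: 19.88
ee_pos: [0.5021, -0.2816, 0.1355]
ee_rot: [0.994, -0.106, 0.002, 0.001]
wrist_force: [-2.8, 2.5, 15.1]
opening: 0.0328
gripper_force: 30.0
```

jog_arm([
  [0,0,-0.001],
  [0,0,-0.001],
  [0,0,-0.001],
  [0,0,0],
], roll=[0,0,0,0])

```text
t: 20.38
ee_pos: [0.5021, -0.2816, 0.1331]
ee_rot: [0.994, -0.106, 0.002, 0.001]
wrist_force: [-2.7, 3.2, 15.1]
opening: 0.0321
gripper_force: 30.0
```

jog_arm([
  [0,0,-0.001],
  [0,0,-0.001],
  [0,0,0],
], roll=[0,0,0])

```text
t: 20.75
ee_pos: [0.5021, -0.2816, 0.1315]
ee_rot: [0.994, -0.106, 0.002, 0.001]
wrist_force: [-1.6, 2.4, 14.5]
opening: 0.0322
gripper_force: 30.0
```

jog_arm([
  [0,0,-0.001],
  [0,0,0],
], roll=[0,0])

```text
t: 21.0
ee_pos: [0.5023, -0.2817, 0.1311]
ee_rot: [0.994, -0.106, 0.002, 0.001]
wrist_force: [-3.4, 3.3, 17.2]
opening: 0.032
gripper_force: 30.0
```

Resistance is rising at z≈0.131, where home is expected. Small steps from here to confirm.

jog_arm([
  [0,0,-0.001],
  [0,0,0],
], roll=[0,0])

```text
t: 21.25
ee_pos: [0.5027, -0.2819, 0.131]
ee_rot: [0.994, -0.106, 0.003, 0.001]
wrist_force: [-2.4, 2.9, 21.4]
opening: 0.0321
gripper_force: 30.0
```

jog_arm([
  [0,0,-0.001],
  [0,0,0],
  [0,0,0],
], roll=[0,0,0])

```text
t: 21.62
ee_pos: [0.5031, -0.282, 0.1309]
ee_rot: [0.994, -0.106, 0.003, 0.002]
wrist_force: [-2.2, 4.4, 24.5]
opening: 0.0323
gripper_force: 30.0
```

The force rises to 24 N with no motion at the predicted height, so the pin is home. I'll relieve the push, then open to 44 mm.

jog_arm([
  [0,0,0.002],
  [0,0,0.002],
  [0,0,0.001],
  [0,0,0],
], roll=[0,0,0,0])

```text
t: 22.12
ee_pos: [0.5022, -0.2817, 0.1312]
ee_rot: [0.994, -0.106, 0.001, 0.001]
wrist_force: [1.9, 0.1, 7.0]
opening: 0.0319
gripper_force: 30.0
```

jog_arm([
  [0,0,0],
  [0,0,0],
  [0,0,0],
  [0,0,0],
], roll=[0,0,0,0], gripper=0.53)

```text
t: 22.62
ee_pos: [0.501, -0.2813, 0.1303]
ee_rot: [0.994, -0.106, -0.0, 0.0]
wrist_force: [0.1, -0.2, 4.0]
opening: 0.0433
gripper_force: 3.5
```

jog_arm([
  [0,0,0.002],
  [0,0,0.004],
  [0,0,0.008],
  [0,0,0.01],
  [0,0,0.02],
  [0,0,0.03],
  [0,0,0.03],
  [0,0,0],
  [0,0,0],
], roll=[0,0,0,0,0,0,0,0,0])

```text
t: 23.75
ee_pos: [0.5008, -0.2809, 0.2131]
ee_rot: [0.994, -0.106, -0.0, -0.0]
wrist_force: [-1.0, -0.1, -2.2]
opening: 0.0434
gripper_force: 4.6
```

```bash
python3 look.py u; python3 - <<'E'
import cv2
im=cv2.imread('pics/wu.png')[120:320,220:420];cv2.imwrite('pics/vu.png',cv2.resize(im,(600,600),interpolation=2))
E
```

```text
23.75 [ 0.5008 -0.2809  0.2131] yaw -12.207626521124155 z [-0.0007  0.0004 -1.    ] [-0.9951 -0.1394 -2.1544] 0.043376336573972274
jaw px [[318.56  251.005]]
```

View pics/vu.png

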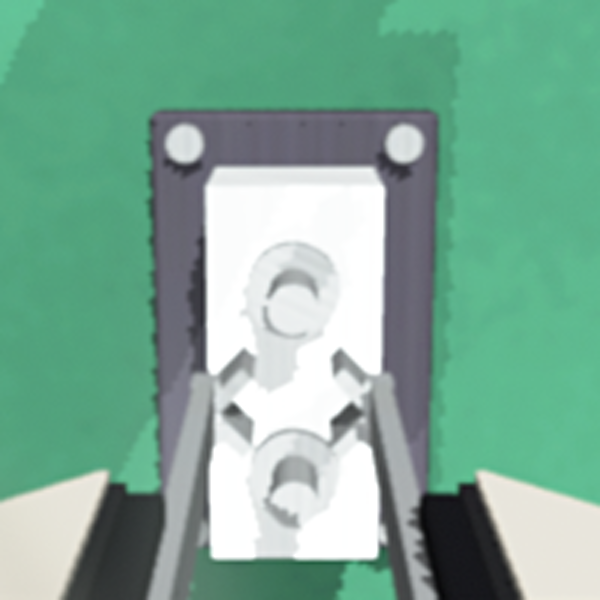

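The pin sits flat beside its twin, with its head at (293,305), and the jaws are clear. Returning the tongs to the stand.

jog_arm([
  [0.0031,0.02,0.03],
  [0,0.04,0.01],
  [0,0.05,0],
  [0,0.05,0],
  [0,0.05,0],
  [0,0.05,0],
  [0,0.05,0],
  [0,0.05,0],
  [0,0.05,0],
  [0,0.05,0],
  [0,0.05,0],
  [0,0.05,0],
  [0,0.05,0],
  [0,0.04,0],
  [0,0.0239,0],
  [0,0,0],
  [0,0,0],
], roll=[0,0.02,0.02,0.02,0.02,0.02,0.023,0,0,0,0,0,0,0,0,0,0])

```text
t: 25.92
ee_pos: [0.5037, 0.257, 0.2452]
ee_rot: [1.0, 0.022, -0.0, 0.0]
wrist_force: [-0.5, 0.1, -1.6]
opening: 0.043
gripper_force: 4.6
```

```bash
python3 look.py s2; python3 - <<'E'
from h import *
np.set_printoptions(precision=4,suppress=True)
o=ob('s2');im=cv2.imread('pics/ws2.png')
print('stand top corners if centre .5038,.2571:',proj('wrist',[[.5038+a,.2571+b,.06] for a in(-.024,.024) for b in(-.034,.034)],o))
E
```

```text
25.925 [0.5037 0.257  0.2452] yaw 2.5177300726552176 z [-0.0007 -0.0009 -1.    ] [-0.4581  0.0513 -1.5783] 0.04301506972317932
jaw px [[318.7262 251.3956]]
stand top corners if centre .5038,.2571: [[357.5317 238.6611]
 [275.5089 235.254 ]
 [361.6043 180.8978]
 [276.5868 177.2302]]
```

View pics/vs2.png

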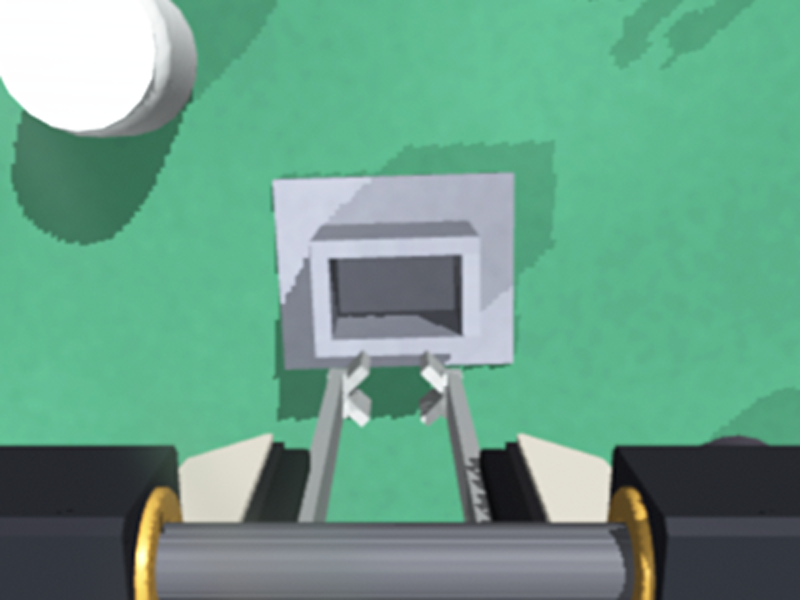

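The stand top is centred at crop (396,297), as predicted, and the jaws line up. Lowering.

jog_arm([
  [0,0,-0.02],
  [0,0,-0.03],
  [0,0,-0.03],
  [0,0,-0.03],
  [0,0,-0.03],
  [0,0,-0.03],
  [0,0,-0.02],
  [0,0,-0.005],
  [0,0,0],
  [0,0,0],
], roll=[0,0,0,0,0,0,0,0,0,0])

```text
t: 27.22
ee_pos: [0.5043, 0.2581, 0.0905]
ee_rot: [1.0, 0.022, 0.001, -0.0]
wrist_force: [0.3, -0.5, -1.0]
opening: 0.0434
gripper_force: 4.6
```

jog_arm([
  [0,0,-0.002],
  [0,0,-0.002],
  [0,0,-0.001],
  [0,0,0],
], roll=[0,0,0,0])

```text
t: 27.72
ee_pos: [0.5036, 0.2579, 0.0855]
ee_rot: [1.0, 0.022, -0.0, 0.0]
wrist_force: [-0.3, 0.5, -1.4]
opening: 0.0431
gripper_force: 4.6
```

jog_arm([
  [0,0,-0.002],
  [0,0,-0.001],
  [0,0,0],
], roll=[0,0,0])

```text
t: 28.1
ee_pos: [0.5036, 0.2579, 0.083]
ee_rot: [1.0, 0.022, -0.0, 0.0]
wrist_force: [-0.1, 0.8, -0.9]
opening: 0.0433
gripper_force: 4.6
```

jog_arm([
  [0,0,-0.001],
  [0,0,0],
], roll=[0,0])

```text
t: 28.35
ee_pos: [0.5036, 0.2579, 0.0823]
ee_rot: [1.0, 0.022, -0.0, 0.0]
wrist_force: [0.6, -0.1, -1.5]
opening: 0.043
gripper_force: 4.6
```

jog_arm([
  [0,0,-0.001],
  [0,0,-0.001],
  [0,0,0],
], roll=[0,0,0])

```text
t: 28.72
ee_pos: [0.5044, 0.258, 0.0817]
ee_rot: [1.0, 0.022, 0.001, -0.0]
wrist_force: [-0.3, -0.3, 5.0]
opening: 0.0433
gripper_force: 4.8
```

Contact with the stand floor. Open, retreat and check.

jog_arm([
  [0,0,0.001],
  [0,0,0],
  [0,0,0],
  [0,0,0],
  [0,0,0],
  [0,0,0],
  [0,0,0],
  [0,0,0],
], roll=[0,0,0,0,0,0,0,0], gripper=0)

```text
t: 29.72
ee_pos: [0.5037, 0.2579, 0.0816]
ee_rot: [1.0, 0.022, 0.0, 0.0]
wrist_force: [-0.2, -0.5, 0.1]
opening: 0.0917
gripper_force: 0.0
```

jog_arm([
  [0,0,0.01],
  [0,0,0.03],
  [0,0,0.05],
  [0,0,0.05],
  [0,0,0.05],
  [0,0,0.03],
  [0,0,0],
  [0,0,0],
  [0,0,0],
], roll=[0,0,0,0,0,0,0,0,0])

```text
t: 30.85
ee_pos: [0.5031, 0.2577, 0.2561]
ee_rot: [1.0, 0.022, -0.001, 0.0]
wrist_force: [-0.4, -0.4, -0.4]
opening: 0.0917
gripper_force: 0.0
```

```bash
python3 look.py z; python3 - <<'E'
from h import *
np.set_printoptions(precision=4,suppress=True)
o=ob('z');im=cv2.imread('pics/wz.png')
hsv=cv2.cvtColor(im,40);m=cv2.inRange(hsv[:300],(12,140,140),(32,255,255))
n,l,s,c=cv2.connectedComponentsWithStats(m)
for i in range(1,n):
    if s[i][4]>8:print(s[i],c[i],onplane('wrist',c[i],.127,o))
print('bridge top expected px',proj('wrist',[[.5037,.2579+d,.132] for d in(-.013,0,.013)],o))
E
```

```text
30.85 [0.5031 0.2577 0.2561] yaw 2.5495902615978085 z [-0.0026 -0.001  -1.    ] [-0.4417 -0.4223 -0.3952] 0.09171690345379797
jaw px [[318.7271 251.396 ]]
[336 219   7  11  61] [338.7541 224.5246] [[0.5038 0.2436 0.127 ]]
[291 220   7  10  64] [293.9844 224.6562] [[0.5024 0.2744 0.127 ]]
bridge top expected px [[337.2019 226.3249]
 [318.0002 225.5112]
 [298.7778 224.6967]]
```

View pics/vz.png

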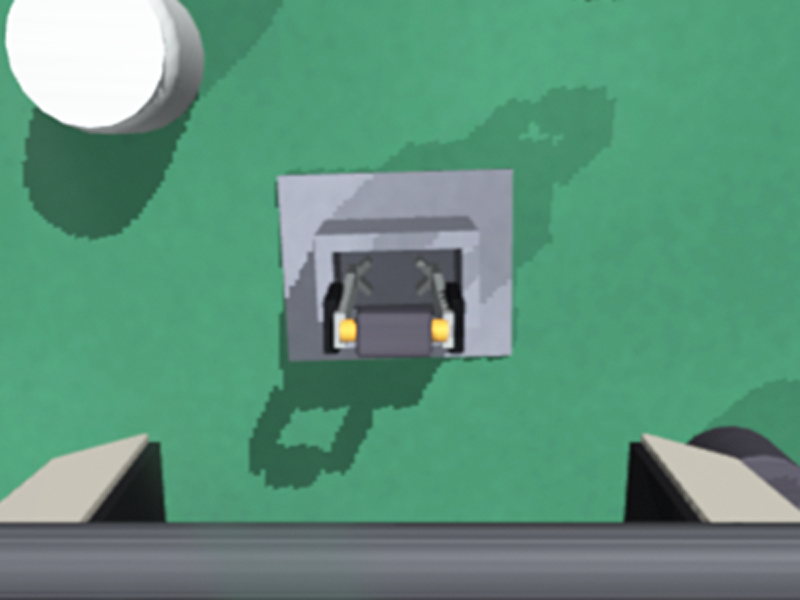

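The tongs stand upright in the stand, with the bridge at (395,331) matching the expected position, and the robot is clear. Handing in.

```bash
python3 -c "
from plant import robot;print(robot.job_done())"
```

```text
the job is handed in; nothing more can be done
None
```

I pressed the locating pin home in the jig, put the tongs back upright in their stand and handed the job in at about 31 s; the hand-in gave no verdict, but the last pictures and the force readings show both in place.

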